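Scan the job in, then hold the magnifier over the long chip

ROBOT

A 6-joint arm with a two-finger parallel gripper is mounted at the origin on the work surface. World frame = base frame: x ahead of the robot, y to its left, z up, the work surface at z = 0. Lengths are in mm, angles in degrees, forces in N, time in s.
With the tool pointing down it reaches from about 275 to 725 mm from the base axis. Payload 15.9 kg.
Tool frame: the origin (TCP) lies midway between the tips of the shut fingers; the grasp point (between the pads) lies 19 mm behind it (grip_depth is the distance from the TCP to the grasp point, in mm); z points along the fingers, x is the direction in which the jaws open and shut, and the axes are right-handed (so a half turn about z gives the same grasp; the last joint's range is limited). The gripper opens to 85 mm and grips with 20 to 120 N. Pads are 22 mm wide; open, the fingers measure 114 mm over their backs; the gripper's body (76 mm by 85 mm) begins 54 mm behind the grasp point. The pads swing forward as they close: fully open they stand 13 mm farther back than shut.
Start: joints at [-68.125, 12.198, -1.971, 75.831, 0, 90], TCP at [186.289, -463.985, 231.306] pointing down, gripper open.
Joint ranges: [-170.91, 170.91], [-42.67, 98.43], [-65.05, 77.54], [-120.47, 116.71], [-90, 82.35], [-180, 180]. Speed limits (degrees/s): [108.29, 108.29, 136.94, 147.25, 180, 180].

INTERFACE

Orientations are given as [roll, pitch, yaw] about the fixed x, y, z axes, in that order (R = Rz(yaw) Ry(pitch) Rx(roll)).
In Python, from workcell import sense, read_camera, close_job, grip_depth gives the robot as it stands.
- The arm moves only by the shell command python3 -m crank 'ROWS' [OPENING]. ROWS is JSON, a list of rows, each an object of numbers: "x", "y", "z": the shift along the tool's x, y, z in mm; "spin": the turn about the tool's z in rad. A call has 1 to 20 rows; each row shifts and turns the pose as measured when the row begins, along the tool's axes as they then stand; what a row does not reach is not made up. A row lasts 1/8 s, in which the tool goes at most 62.5 mm and 10.7 degrees, less where a joint would pass 70% of its speed; a pose out of reach is approached as far as the arm can. A call with a gripper value outside its range is refused whole. OPENING is the closure, from 0 (fully open) to 1 (shut), set as the call begins (- or left out, the last holds). The fingers move at their own pace and stop on an object; the grip force is fixed at half the most. Time passes only in rows, so rows that do not move let the fingers close. It gives the time, the measured TCP pose, the force and the opening at its end, in the units of the state.
- sense(): the state, without advancing time (a new reading comes with each control period).
- read_camera(name): name is "scene" or "top" or "wrist"; returns a dict with "pixels" (420x560x3 uint8, blue, green, red), "camera_matrix" (3x3 intrinsics, pixels), "R" (3x3) and "t" (3): a world point X has camera coordinates R X + t; the wrist camera has in their place "tool_from_camera" (4x4, takes a point from camera to tool coordinates, whose origin is the TCP and whose axes are the tool frame's). Camera axes: x right, y down, z forward; pixel columns grow to the right and rows downward; lengths in mm; the calibration is good to about 2 mm. A picture is of the moment at which its call begins: read the wrist's pose just before it. There is no depth.
- close_job(): hands the job in, once; it reports no verdict.
The state is a dict: "t": time; "joint_positions": joint angles; "joint_velocities": joint speeds; "tau": joint torques, N m; "position": TCP position; "eef_rot": TCP orientation; "ft_force": force on the tool from outside, world axes, zero at the start; "moment": the same for the moment, N m; "width": opening from 0.0 (shut) to 1.0 (fully open).
Only numpy, scipy, OpenCV 4.12 (cv2) and the standard library are available. Lean on these libraries where they do the work, as an engineer would, in place of code of your own. Each camera call takes 0.05 s, during which the arm holds its last target.

TASK

Book this opened-up amplifier in for inspection: squeeze the yellow trigger of the scanner that is clamped on its side right in, hold it a moment, and let it go. Then pick up the magnifier, lift it higher than the amplifier's front panel, carry it over and hold its lens about 2 cm above the long black chip on the green board: level, centred on the chip, with the lens's long side running along the chip so that every pin is seen inside the frame. Touch nothing of the amplifier, leave the other things on the bench where they are, and finish still holding the magnifier steady there.

Things in the scene. Friction and masses are not known exactly. Their poses are not given: they have to be found in the camera images.
- scanner: Dark grey pistol-grip code scanner clamped on its side on a stand, fixed. Origin on the bench under the head end of its handle, z up. The handle lies level, axis 75 mm up, along -x from 0 to -119 mm, 32 mm across (faces y = -16, +16 mm; butt 38), 28 mm high, nothing fixed below. Head: x from -12 mm up, y -75 to 75 mm, 106 mm high (clamp knob 117). Job card 180 mm out on the +y side.
- trigger (a joint): Yellow sprung trigger on the +y side of the scanner's handle, 46 mm long, 19 mm high, 9 mm thick, hinged at the head end (x = -8, y = 14 mm of the scanner, vertical axis). 0 rad = released, standing out from the handle; 0.30 rad = squeezed right in. It moves towards the handle (-y) and springs back by itself; 25 mm from the hinge it takes about 2 N to start, 6.5 N at the end.
- trigger_grip (a point): Where to squeeze: scanner x = -36, y = 6 mm, 75 mm above the bench, about midway between the handle's back (y = -16 mm) and the trigger's outer face. Axes as the scanner's. Here handle and trigger together measure about 49 mm along y when released, 40 mm when squeezed.
- magnifier: Hand magnifier: white oblong lens frame 88 x 56 mm, 10 mm thick, clear opening 76 x 44 mm; black handle. Origin: centre of the lens on its underside, z up, x along the long side; the handle runs along -x (x -43 to -159 mm, 20 mm wide in y, z 0 to 14 mm). 75 to 125 g, balances 28 mm from the origin towards the handle. Starts flat on its case, the handle jutting out over the edge towards the robot.
- handle_grip (a point): A good place to take the magnifier: on the axis of its handle, 88 mm from the lens centre along -x, 7 mm above its underside. Axes as the magnifier's.
- case: The magnifier's closed dark case, 105 x 82 mm, 32 mm high, fixed on the bench. Origin at the centre of its underside.
- amp: Opened amplifier, fixed: tray 280 (x) x 340 mm (y), lips 25 mm high; origin at its centre on the bench, x away from the robot. At its -y edge a front panel 88 mm high with knobs jutting 25 mm; upright cards to 75 mm high at y under -40 mm; capacitors and transformer to 53 mm high at x over 25 mm. On the near side (x = -75 mm) two level boards, green and blue, at y = 36 and 116 mm, either way.
- driver: The green level board with the long chip in the amplifier, 100 mm (x) x 68 mm (y), on 15 mm pillars, fixed. Origin at the centre below its pillars' feet; axes as the amplifier's, so its x runs along the chip.
- chip_top (a point): Centre of the top of the long black chip on the green board (chip with socket 60 mm along x, 22 mm along y), 29 mm above the bench. It is the highest thing on this board. Axes as the board's.
- relay: The blue level board with two white relays and a black block, 100 x 68 mm, up to 40 mm above the bench, fixed; the other place in the amplifier. Origin at the centre below its pillars' feet.
- glass: Empty clear drinking glass, 80 mm wide, 145 mm high, loose. Origin at the centre of its foot.
- pliers: Pliers with red handles, 215 mm long, lying loose; origin near the middle, x towards the jaws.
- screwdriver: Screwdriver with orange handle, 200 mm long, lying loose; origin at its middle, on the bench, x towards the blade.
- strap: Spare flat copper strap, 205 x 12 x 4 mm, lying loose; origin at its centre.
- capacitor: Spare black capacitor standing on the bench, 25 mm wide, 38 mm high, loose; origin at the centre of its foot.
- reel: Blue reel standing on its flange, 54 mm wide, 37 mm high, loose; origin at the centre of its foot.

How it is judged (in metres and radians):
On the way, in this order (a step that is already met when the one before it is completed fails the run):
1. the scanner's trigger is squeezed right in and held a moment (value of joint trigger above 0.25 rad), for 0.2 s.
2. the trigger is let go and has sprung back (value of joint trigger below 0.04 rad), for 0.2 s.
3. the magnifier is held in the gripper, lifted higher than the amplifier's front panel (height (world z) of magnifier above 0.09 m and contact force between magnifier and the fingers above 1 N), for 0.1 s.
At the end, for the whole second after the job is handed in: Magnifier held still in the gripper, touching nothing else: lens underside 10 to 32 mm above the chip, its centre within 10 mm of the chip's along and across, long side within 0.15 rad of the chip's, level within 0.15 rad; trigger released (under 0.04 rad) (x of magnifier in the frame of chip_top between -0.01 and 0.01 m and y of magnifier in the frame of chip_top between -0.01 and 0.01 m and z of magnifier in the frame of chip_top between 0.01 and 0.032 m and angle between the x axis of magnifier and the x axis of driver, either way round below 0.15 rad and angle between magnifier's own z axis and vertical below 0.15 rad and contact force between magnifier and the fingers above 1 N and contact force between magnifier and amp below 0.1 N and contact force between magnifier and driver below 0.1 N and contact force between magnifier and relay below 0.1 N and linear speed of magnifier below 0.02 m/s and angular speed of magnifier below 0.15 rad/s and value of joint trigger below 0.04 rad); the arm keeps its last pose, push and grip.
It fails at once if the amplifier or one of its boards is touched (more than 1 N) (contact force between any of amp, driver, relay and anything else above 1 N).
It fails at once if one of the other loose things is moved more than 25 mm (distance of any of glass, pliers, screwdriver, strap, capacitor, reel from where it was at the start of the episode above 0.025 m).
It also fails if it takes over 58 s, if anything falls off the work surface, if the arm or the gripper's body presses on something with over 40 N, if the wrist force passes 120 N, or if a joint passes its speed limit or range.

## Working session

There is one attempt and no reset: what is moved stays moved. The work goes in short steps, Python scripts to look and compute and a shell command to move; the robot and the scene stay as the last step left them, time stands still between calls to the robot, and variables do not carry over. Pictures are saved under pics/ and viewed, and the job is handed in when it is done.

```bash
mkdir -p pics; ls; cat > h.py <<'E'
import numpy as np, cv2
from workcell import sense, read_camera, close_job, grip_depth
E
python3 - <<'E'
from h import *
print(grip_depth)
s=sense(); print(s)
for n in("scene","top","wrist"):
    c=read_camera(n); cv2.imwrite(f"pics/{n}0.png",c["pixels"]); np.savez(f"{n}0.npz",**c)
    print(n,{k:np.round(v,3).tolist() for k,v in c.items() if k!="pixels"})
E
```

```text
pics
18.700000000000003
{'t': 0.0, 'joint_positions': array([-6.81254880e+01,  1.22238982e+01, -2.00947226e+00,  7.58318502e+01,
        1.74756427e-04,  8.99984798e+01]), 'joint_velocities': array([ 0.03869708, -0.10389854, -0.03739782,  0.12483237,  0.02763297,
        0.00823159]), 'tau': array([ 1.27493637e-03, -6.86162710e+01,  4.87117946e+01,  1.73860858e-02,
        2.02734950e-04,  1.58086408e-05]), 'position': array([ 186.15623807, -463.67151748,  230.8155284 ]), 'eef_rot': array([-1.79999824e+02,  6.52206264e-02, -6.81239678e+01]), 'ft_force': array([ 0.71746043, -1.02027449,  0.68679492]), 'moment': array([ 0.01936883,  0.00085525, -0.00390903]), 'width': 0.999536641261666}
scene {'camera_matrix': [[461.638, 0.0, 286.117], [0.0, 461.638, 210.094], [0.0, 0.0, 1.0]], 'R': [[0.884, 0.467, -0.021], [0.238, -0.488, -0.84], [-0.402, 0.737, -0.543]], 't': [-438.958, -84.863, 1742.893]}
top {'camera_matrix': [[542.371, 0.0, 278.114], [0.0, 542.371, 211.412], [0.0, 0.0, 1.0]], 'R': [[-0.012, -1.0, 0.023], [-0.998, 0.01, -0.064], [0.064, -0.023, -0.998]], 't': [-78.371, 526.94, 1377.3]}
wrist {'camera_matrix': [[322.24, 0.0, 281.789], [0.0, 322.24, 209.577], [0.0, 0.0, 1.0]], 'tool_from_camera': [[1.0, 0.001, -0.001, 1.349], [-0.001, 0.959, 0.285, -72.186], [0.001, -0.285, 0.959, -142.007], [0.0, 0.0, 0.0, 1.0]]}
```

View pics/scene0.png

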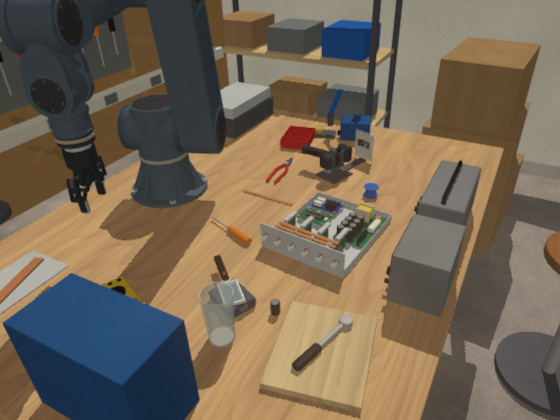

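View pics/top0.png

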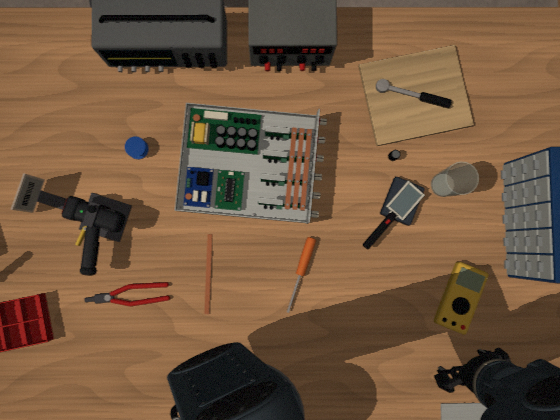

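View pics/wrist0.png

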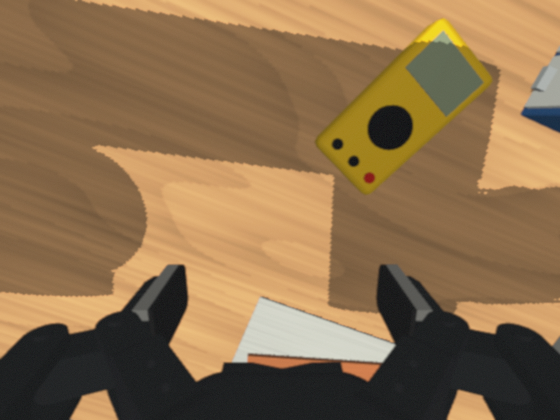

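```bash
python3 - <<'E'
import cv2
t=cv2.imread("pics/top0.png")
for n,(a,b,c,d) in dict(scan=(10,150,140,110),amp=(160,95,180,140),mag=(350,160,140,100)).items():
    f=800/c if c*1.0/d>4/3 else 600/d
    cv2.imwrite(f"pics/c_{n}.png",cv2.resize(t[b:b+d,a:a+c],None,fx=5 if c<150 else 4,fy=5 if c<150 else 4,interpolation=cv2.INTER_CUBIC))
E
```

```text
(no output)
```

View pics/c_scan.png

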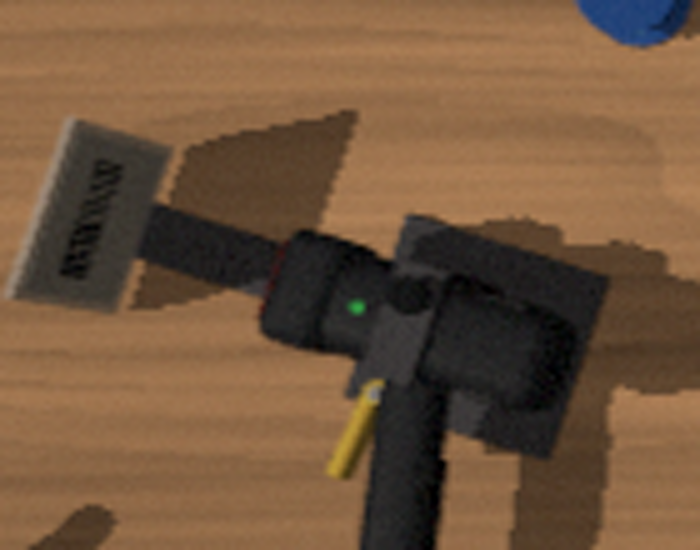

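View pics/c_amp.png

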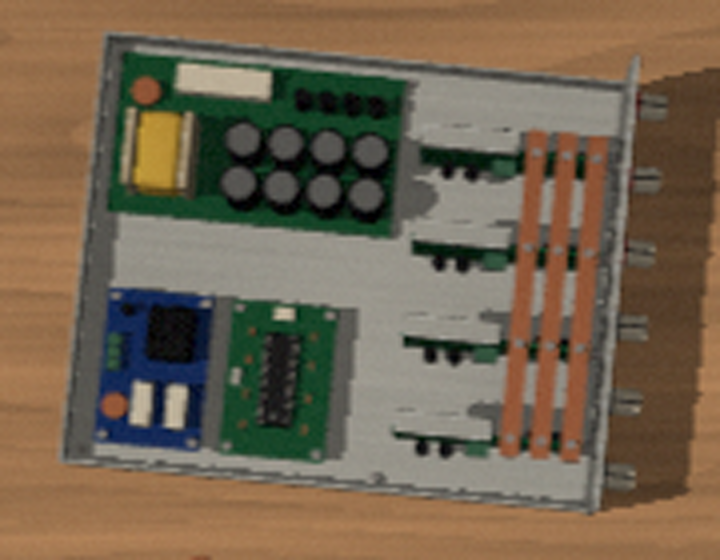

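View pics/c_mag.png

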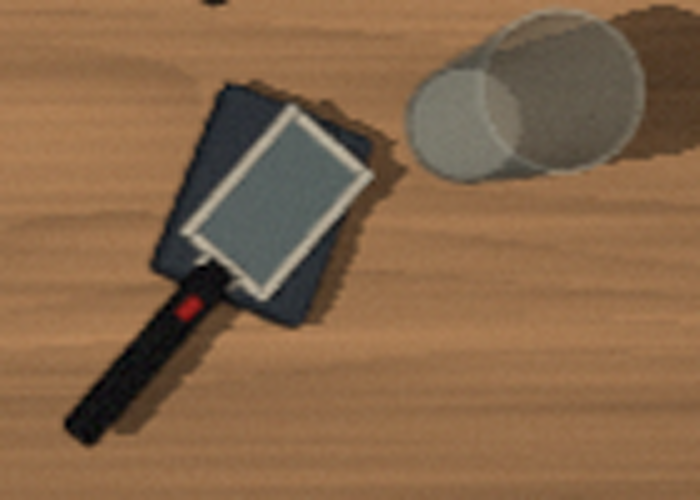

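```bash
cat >> h.py <<'E'
def ray(c,uv):
    K=np.array(c["camera_matrix"]);R=np.array(c["R"]);t=np.array(c["t"])
    d=R.T@np.linalg.solve(K,np.array([uv[0],uv[1],1.]));return -R.T@t,d
def wristcam(c,s):
    from scipy.spatial.transform import Rotation as Ro
    Rt=Ro.from_euler("xyz",s["eef_rot"],degrees=True).as_matrix()
    T=np.array(c["tool_from_camera"]);Rw=Rt@T[:3,:3];o=Rt@T[:3,3]+s["position"]
    return dict(camera_matrix=c["camera_matrix"],R=Rw.T,t=-Rw.T@o)
def at(c,uv,z):
    o,d=ray(c,uv);return o+d*(z-o[2])/d[2]
def proj(c,X):
    p=np.array(c["camera_matrix"])@(np.array(c["R"])@np.array(X,float)+np.array(c["t"]));return p[:2]/p[2]
def cp(u,v,a,b,s): return ((u+.5)/s-.5+a,(v+.5)/s-.5+b)
E
python3 - <<'E'
from h import *
c=np.load("top0.npz")
im=c["pixels"][180:290,50:150]
cv2.imwrite("pics/c_sc2.png",cv2.resize(im,None,fx=5,fy=5,interpolation=cv2.INTER_CUBIC))
m=[at(c,cp(u,v,350,160,5),42)[:2] for u,v in [(293,103),(373,176),(265,300),(182,235)]]
m=np.array(m);print("mag corners",m.round(1),"ctr",m.mean(0),"lens",np.linalg.norm(m-np.roll(m,-1,0),axis=1))
d=(m[0]+m[1]-m[2]-m[3]);print("yaw",np.degrees(np.arctan2(d[1],d[0])))
e=at(c,cp(85,430,350,160,5),46)[:2];d=m.mean(0)-e;print("hend",e,"yaw",np.degrees(np.arctan2(d[1],d[0])),np.linalg.norm(d))
for pts,z in(([(268,333),(300,333),(290,427),(258,425)],29),([(232,298),(340,308),(322,462),(216,450)],17)):
    q=np.array([at(c,cp(u,v,160,95,4),z)[:2] for u,v in pts]);d=q[0]+q[1]-q[2]-q[3]
    print(q.mean(0),np.degrees(np.arctan2(d[1],d[0])),np.linalg.norm(q-np.roll(q,-1,0),axis=1))
E
```

```text
mag corners [[ 600.8 -416.4]
 [ 563.  -456.4]
 [ 500.4 -399.4]
 [ 533.9 -357.9]] ctr [ 549.53193095 -407.51963106] lens [54.99915098 84.69680975 53.34685821 88.90774784]
yaw -41.729163441334826
hend [ 435.63817629 -305.46374047] yaw -41.86231720493817 152.92871592393746
[582.69393741  39.81934234] -6.449838160170299 [20.41449019 60.58967596 20.39965185 59.29234737]
[584.03728159  41.55867864] -6.64977939073675 [ 69.88019458 100.25879021  68.41504769  98.75674392]
```

View pics/c_sc2.png

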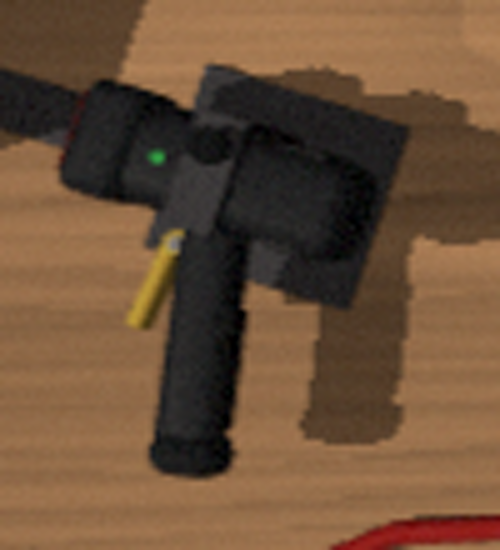

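```bash
python3 - <<'E'
from h import *
c=np.load("top0.npz")
P=lambda u,v,z:at(c,cp(u,v,50,180,5),z)[:2]
a=(P(182,250,75)+P(243,253,75))/2; b=(P(162,430,75)+P(231,432,75))/2
d=a-b;d/=np.linalg.norm(d);n=np.array([-d[1],d[0]])
print(a,b,"yaw",np.degrees(np.arctan2(d[1],d[0])), "widths",np.linalg.norm(P(182,250,75)-P(243,253,75)))
butt=P(190,476,70); o=butt+d*119; o=b+d*((o-b)@d); print("origin from butt",o)
hin=P(174,238,84); print("hinge in scanner",(hin-o)@d,(hin-o)@n)
tip=P(137,325,84); print("tip",(tip-o)@d,(tip-o)@n)
g=o-36*d+6*n; print("grip",g)
E
```

```text
[481.86748643 371.97915584] [394.66258943 378.83644981] yaw -4.496160280043749 widths 29.63752373984866
origin from butt [491.10635621 371.252664  ]
hinge in scanner -4.065603280766621 16.20402943387967
tip -47.21741258946897 30.176763456514642
grip [455.68749671 380.05632185]
```

```bash
python3 -m crank '[{"spin":-0.18},{"spin":-0.18},{"spin":-0.18},{"spin":-0.18},{"spin":-0.18},{"spin":-0.18},{"spin":-0.18},{"spin":-0.18},{"spin":-0.18},{"spin":-0.18},{"spin":-0.18},{"spin":-0.18},{"spin":-0.18},{"spin":-0.18},{"spin":-0.18}]'
cat >> h.py <<'E'
def to(x,y,z,yaw=None):
    from scipy.spatial.transform import Rotation as Ro
    s=sense();Rt=Ro.from_euler("xyz",s["eef_rot"],degrees=True).as_matrix()
    d=Rt.T@(np.array([x,y,z])-s["position"])
    print("t",round(s["t"],2),"pos",s["position"].round(1),"rot",s["eef_rot"].round(2),"F",s["ft_force"].round(1),"w",round(s["width"],3),"j",s["joint_positions"].round(0))
    print("shift",d.round(1), "len",round(np.linalg.norm(d),1), "" if yaw is None else "spin %.3f"%np.radians(-((yaw-s["eef_rot"][2]+180)%360-180)))
E
python3 -c "
from h import *
to(400,380,231,85.5)"
```

```text
t 0.15 pos [ 186.2 -463.8  230.9] rot [-1.800e+02  5.000e-02 -6.813e+01] F [-0.2 -0.1  0.1] w 0.999 j [-68.  12.  -2.  76.   0.  90.]
shift [-7.034e+02 -5.128e+02  5.000e-01] len 870.4 spin -2.681$[0]: bad value
```

```bash
python3 -m crank '[{"x":0,"y":0,"z":0,"spin":-0.18},{"x":0,"y":0,"z":0,"spin":-0.18},{"x":0,"y":0,"z":0,"spin":-0.18}]'
```

```text
t: 0.52
position: [186.0, -463.4, 230.3]
eef_rot: [-179.9, 0.1, -36.3]
ft_force: [-0.5, -0.3, -0.3]
width: 0.996
```

```bash
python3 -m crank '[{"x":0,"y":0,"z":0,"spin":-0.18},{"x":0,"y":0,"z":0,"spin":-0.18},{"x":0,"y":0,"z":0,"spin":-0.18},{"x":0,"y":0,"z":0,"spin":-0.18},{"x":0,"y":0,"z":0,"spin":-0.18},{"x":0,"y":0,"z":0,"spin":-0.18},{"x":0,"y":0,"z":0,"spin":-0.18},{"x":0,"y":0,"z":0,"spin":-0.18},{"x":0,"y":0,"z":0,"spin":-0.18},{"x":0,"y":0,"z":0,"spin":-0.18},{"x":0,"y":0,"z":0,"spin":-0.18},{"x":0,"y":0,"z":0,"spin":-0.15}]'
python3 -c "
from h import *
to(400,380,231,85.5)"
```

```text
t: 2.02
position: [185.4, -461.7, 227.6]
eef_rot: [-179.8, -0.5, 89.9]
ft_force: [0.6, -0.0, -0.2]
width: 0.999
t 2.02 pos [ 185.4 -461.7  227.6] rot [-179.82   -0.45   89.9 ] F [ 0.6 -0.  -0.2] w 0.999 j [-68.  12.  -2.  76.  -0. -68.]
shift [842.  213.2   2.5] len 868.6 spin 0.077
```

```bash
python3 -m crank '[{"x":58,"y":15,"z":0,"spin":0},{"x":58,"y":15,"z":0,"spin":0},{"x":58,"y":15,"z":0,"spin":0},{"x":58,"y":15,"z":0,"spin":0},{"x":58,"y":15,"z":0,"spin":0},{"x":58,"y":15,"z":0,"spin":0},{"x":58,"y":15,"z":0,"spin":0},{"x":58,"y":15,"z":0,"spin":0},{"x":58,"y":15,"z":0,"spin":0},{"x":58,"y":15,"z":0,"spin":0},{"x":58,"y":15,"z":0,"spin":0},{"x":58,"y":15,"z":0,"spin":0}]'
python3 -c "
from h import *
to(400,380,231,85.5)"
```

```text
t: 3.52
position: [359.8, 205.7, 232.0]
eef_rot: [180.0, -0.5, 89.7]
ft_force: [1.4, -1.2, 0.4]
width: 1.001
t 3.52 pos [359.8 205.7 232. ] rot [179.98  -0.54  89.74] F [ 1.4 -1.2  0.4] w 1.001 j [ 29.   2. -14.  74.   0.  30.]
shift [174.5  39.4   2.6] len 178.9 spin 0.074
```

```bash
python3 -m crank '[{"x":58,"y":13,"z":0,"spin":0.03},{"x":58,"y":13,"z":0,"spin":0.03},{"x":58,"y":13,"z":0,"spin":0.015},{"x":0,"y":0,"z":0,"spin":0}]'
python3 - <<'E'
from h import *
to(455,380,135,85.5)
s=sense();c=read_camera("wrist");w=wristcam(c,s);np.savez("w1.npz",pixels=c["pixels"],**w);im=c["pixels"].copy()
o=np.array([490.,371.2]);y=np.radians(-4.5);d=np.array([np.cos(y),np.sin(y)]);n=np.array([-d[1],d[0]])
def S(x,yy,z): return np.r_[o+x*d+yy*n,z]
for p,col in((S(-36,6,75),(0,0,255)),(S(-36,-16,75),(0,255,0)),(S(-119,-19,75),(0,255,0)),(S(-119,19,75),(0,255,0)),(S(-8,14,84),(255,0,0)),(S(-36,30,84),(255,0,255))):
    cv2.circle(im,tuple(int(round(v)) for v in proj(w,p)),3,col,-1)
cv2.imwrite("pics/w1.png",im)
E
```

```text
t: 4.03
position: [404.6, 387.8, 231.2]
eef_rot: [-179.9, -0.5, 85.6]
ft_force: [-0.5, -1.4, -0.3]
width: 1.003
t 4.03 pos [404.6 387.8 231.2] rot [-179.9    -0.45   85.56] F [-0.5 -1.4 -0.3] w 1.003 j [44. 19.  7. 78.  0. 48.]
shift [-4.6 51.  96.1] len 108.9 spin 0.001
```

View pics/w1.png

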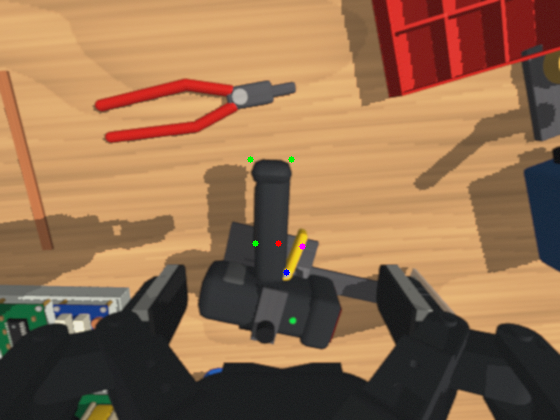

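```bash
python3 - <<'E'
from h import *
c=np.load("w1.npz")
cv2.imwrite("pics/w1c.png",cv2.resize(c["pixels"][150:350,190:350],None,fx=3,fy=3,interpolation=cv2.INTER_CUBIC))
E
```

```text
(no output)
```

View pics/w1c.png

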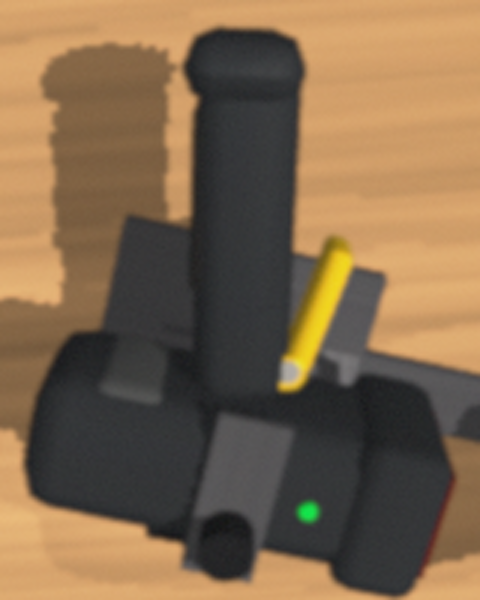

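```bash
python3 - <<'E'
from h import *
c=np.load("w1.npz")
P=lambda u,v,z:at(c,cp(u,v,190,150,3),z)[:2]
a=(P(200,350,78)+P(283,350,78))/2;b=(P(196,110,78)+P(298,110,78))/2
d=a-b;d/=np.linalg.norm(d);n=np.array([-d[1],d[0]])
print(a,b,np.degrees(np.arctan2(d[1],d[0])),np.linalg.norm(P(196,110,78)-P(298,110,78)),np.linalg.norm(P(200,350,78)-P(283,350,78)))
h=P(289,373,84.5);print("hinge",h, "o",h+8*d-14*n)
bt=P(245,30,75);print("butt",bt,"o",bt+119*d)
for off in(6,4): print("grip",off, h-28*d+(off-14)*n)
tip=P(341,245,84);print("tip",(tip-h)@d,(tip-h)@n)
E
```

```text
[478.33601758 370.61734019] [396.40882807 379.4807875 ] -6.174636413353025 31.80453757929928 27.886321977856994
hinge [484.75207235 386.00917241] o [491.19983217 371.22991691]
butt [371.96844488 380.88595605] o [490.27808726 368.08640456]
grip 6 [456.05403539 381.06724219]
grip 4 [455.83891687 379.07884484]
tip -45.384628172324305 15.019092055629153
```

```bash
python3 -m crank '[{"x":-2,"y":26,"z":40,"spin":0.02},{"x":-2,"y":26,"z":40,"spin":0},{"x":0,"y":0,"z":0,"spin":0}]'
python3 -c "
from h import *
to(456,380,53,84.5)"
```

```text
t: 4.45
position: [456.5, 375.7, 150.9]
eef_rot: [-180.0, -0.5, 84.3]
ft_force: [-0.7, -0.1, -0.9]
width: 0.999
t 4.45 pos [456.5 375.7 150.9] rot [-179.96   -0.48   84.32] F [-0.7 -0.1 -0.9] w 0.999 j [39. 24.  3. 68.  0. 45.]
shift [ 3.4 -0.9 97.9] len 98.0 spin -0.003
```

```bash
python3 -m crank '[{"x":3,"y":-1,"z":30,"spin":0},{"x":0,"y":0,"z":30,"spin":0},{"x":0,"y":0,"z":20,"spin":0},{"x":0,"y":0,"z":16,"spin":0},{"x":0,"y":0,"z":0,"spin":0}]'
python3 - <<'E'
from h import *
to(456,380,53,84.5)
cv2.imwrite("pics/w2.png",read_camera("wrist")["pixels"])
E
```

```text
t: 5.08
position: [456.0, 378.2, 59.7]
eef_rot: [179.8, -0.8, 84.2]
ft_force: [0.1, -0.9, 0.3]
width: 0.999
t 5.08 pos [456.  378.2  59.7] rot [179.76  -0.78  84.18] F [ 0.1 -0.9  0.3] w 0.999 j [39. 27. -6. 56.  0. 45.]
shift [ 1.7 -0.2  6.8] len 7.0 spin -0.006
```

View pics/w2.png

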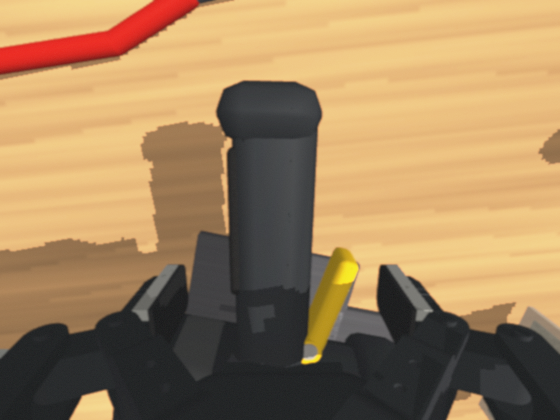

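```bash
python3 -m crank '[{"x":1,"y":0,"z":6,"spin":0},{"x":0,"y":0,"z":0,"spin":0},{"x":0,"y":0,"z":0,"spin":0},{"x":0,"y":0,"z":0,"spin":0},{"x":0,"y":0,"z":0,"spin":0}]' 0.53
python3 - <<'E'
from h import *
to(456,379,53,84.5)
cv2.imwrite("pics/w3.png",read_camera("wrist")["pixels"])
E
```

```text
t: 5.75
position: [457.1, 377.9, 56.6]
eef_rot: [179.6, -0.7, 84.1]
ft_force: [0.4, 2.1, -4.5]
width: 0.468
t 5.75 pos [457.1 377.9  56.6] rot [179.6   -0.69  84.11] F [ 0.4  2.1 -4.5] w 0.468 j [39. 27. -6. 55.  0. 45.]
shift [ 0.9 -1.2  3.6] len 3.9 spin -0.007
```

View pics/w3.png

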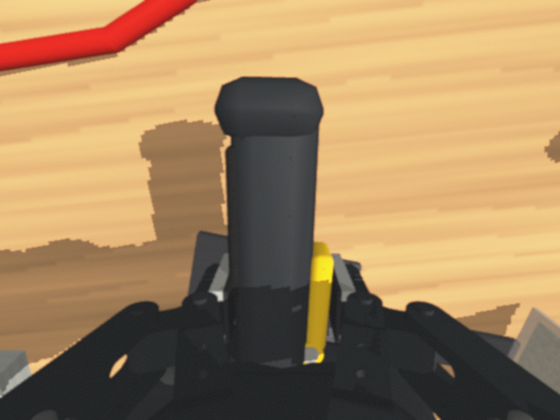

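```bash
python3 -m crank '[{"x":0,"y":0,"z":0,"spin":0},{"x":0,"y":0,"z":0,"spin":0},{"x":0,"y":0,"z":0,"spin":0},{"x":0,"y":0,"z":0,"spin":0},{"x":0,"y":0,"z":0,"spin":0}]' 0.62
python3 - <<'E'
from h import *
to(456,379,53,84.5)
cv2.imwrite("pics/w4.png",read_camera("wrist")["pixels"][200:400,150:420])
E
```

```text
t: 6.42
position: [456.9, 377.0, 56.9]
eef_rot: [179.6, -0.6, 84.1]
ft_force: [-0.0, -3.4, -0.1]
width: 0.433
t 6.42 pos [456.9 377.   56.9] rot [179.58  -0.57  84.14] F [-0.  -3.4 -0.1] w 0.433 j [39. 27. -6. 56.  0. 45.]
shift [ 1.8 -1.1  3.9] len 4.5 spin -0.006
```

View pics/w4.png

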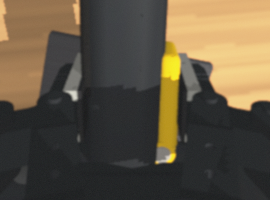

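The picture shows the yellow trigger lying flat along the handle (u≈170 of the crop). The fingers stalled at 0.433 although 0.38 was commanded, so the trigger is right in. I'll let it go now.

```bash
python3 -m crank '[{"x":0,"y":0,"z":0,"spin":0},{"x":0,"y":0,"z":0,"spin":0},{"x":0,"y":0,"z":0,"spin":0},{"x":0,"y":0,"z":0,"spin":0},{"x":0,"y":0,"z":0,"spin":0},{"x":0,"y":0,"z":0,"spin":0}]' 0
python3 - <<'E'
from h import *
to(456,380,53,84.5)
cv2.imwrite("pics/w5.png",read_camera("wrist")["pixels"])
E
```

```text
t: 7.22
position: [457.4, 377.6, 57.3]
eef_rot: [179.5, -0.6, 84.1]
ft_force: [-0.3, 0.2, 0.8]
width: 0.999
t 7.22 pos [457.4 377.6  57.3] rot [179.53  -0.64  84.12] F [-0.3  0.2  0.8] w 0.999 j [39. 27. -6. 56.  0. 45.]
shift [ 2.2 -1.7  4.3] len 5.1 spin -0.007
```

View pics/w5.png

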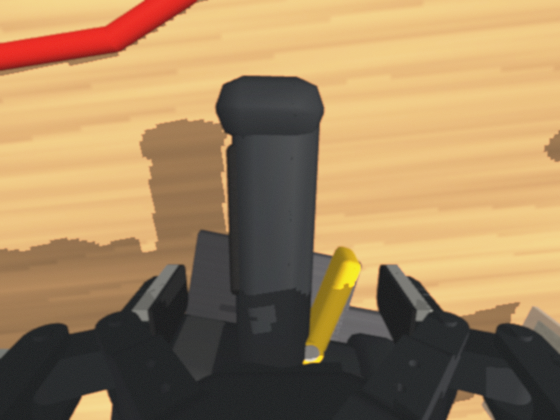

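```bash
python3 -m crank '[{"x":0,"y":0,"z":-58,"spin":0},{"x":0,"y":0,"z":-60,"spin":0},{"x":0,"y":0,"z":-60,"spin":0}]'
python3 - <<'E'
from h import *
to(470,-340,230,48)
E
```

```text
t: 7.65
position: [453.5, 373.9, 235.4]
eef_rot: [179.9, -0.3, 84.1]
ft_force: [0.9, 1.4, 0.5]
width: 1.001
t 7.65 pos [453.5 373.9 235.4] rot [179.89  -0.27  84.12] F [0.9 1.4 0.5] w 1.001 j [39. 23. 13. 80.  0. 45.]
shift [-708.5   89.6    2.2] len 714.1 spin 0.630
```

```bash
python3 -m crank '[{"x":-60,"y":7,"z":0,"spin":0},{"x":-60,"y":7,"z":0,"spin":0},{"x":-60,"y":7,"z":0,"spin":0},{"x":-60,"y":7,"z":0,"spin":0},{"x":-60,"y":7,"z":0,"spin":0},{"x":-60,"y":7,"z":0,"spin":0},{"x":-60,"y":7,"z":0,"spin":0},{"x":-60,"y":7,"z":0,"spin":0},{"x":-60,"y":7,"z":0,"spin":0},{"x":-60,"y":7,"z":0,"spin":0}]'
python3 - <<'E'
from h import *
to(470,-340,230,48)
E
```

```text
t: 8.9
position: [466.0, -242.5, 236.9]
eef_rot: [179.0, -0.8, 84.5]
ft_force: [1.3, 0.8, -0.4]
width: 0.996
t 8.9 pos [ 466.  -242.5  236.9] rot [179.    -0.77  84.52] F [ 1.3  0.8 -0.4] w 0.996 j [-28.  15.   2.  77.   1. -23.]
shift [-96.8  13.2   5.8] len 97.8 spin 0.637
```

```bash
python3 -m crank '[{"x":-30,"y":0,"z":0,"spin":0.16},{"x":-30,"y":0,"z":0,"spin":0.16},{"x":-30,"y":-14,"z":0,"spin":0.16},{"x":0,"y":-14,"z":0,"spin":0.16},{"x":0,"y":0,"z":0,"spin":0}]'
python3 - <<'E'
from h import *
to(482,-347,100,48)
s=sense();c=read_camera("wrist");w=wristcam(c,s);np.savez("w6.npz",pixels=c["pixels"],**w);im=c["pixels"].copy()
o=np.array([549.5,-407.5]);y=np.radians(-41.8);d=np.array([np.cos(y),np.sin(y)]);n=np.array([-d[1],d[0]])
def S(x,yy,z): return np.r_[o+x*d+yy*n,z]
for p in(S(44,28,42),S(44,-28,42),S(-44,28,42),S(-44,-28,42),S(-88,0,46),S(-159,0,46)):
    cv2.circle(im,tuple(int(round(v)) for v in proj(w,p)),3,(0,0,255),-1)
cv2.imwrite("pics/w6.png",im)
E
```

```text
t: 9.52
position: [416.0, -322.2, 234.0]
eef_rot: [179.7, -1.2, 46.5]
ft_force: [0.6, -0.3, -0.3]
width: 0.999
t 9.53 pos [ 416.  -322.2  234. ] rot [179.72  -1.19  46.47] F [ 0.6 -0.3 -0.3] w 0.999 j [-38.  15.   2.  77.   1.   5.]
shift [ 24.7  64.2 134.8] len 151.4 spin -0.027
```

View pics/w6.png

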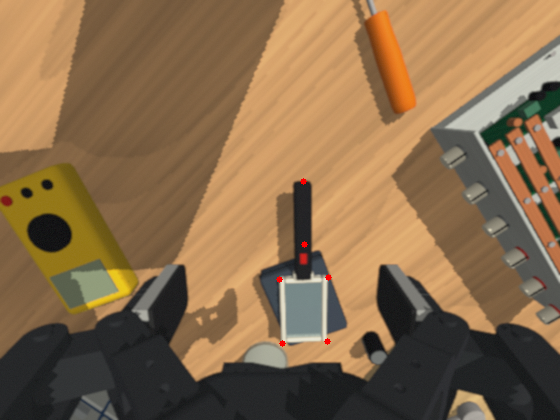

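```bash
python3 - <<'E'
from h import *
c=np.load("w6.npz")
cv2.imwrite("pics/w6c.png",cv2.resize(c["pixels"][170:350,250:360],None,fx=3.3,fy=3.3,interpolation=cv2.INTER_CUBIC))
E
```

```text
(no output)
```

View pics/w6c.png

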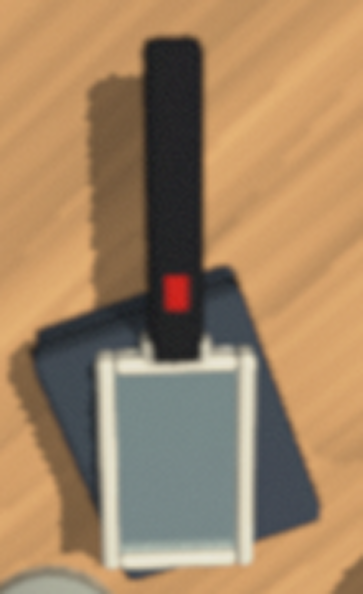

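```bash
python3 - <<'E'
from h import *
c=np.load("w6.npz")
P=lambda u,v,z=42:at(c,cp(u,v,250,170,3.3),z)[:2]
q=np.array([P(97,354),P(256,349),P(251,565),P(105,568)]);o=q.mean(0);d=q[2]+q[3]-q[0]-q[1]
print(o,np.degrees(np.arctan2(d[1],d[0])),np.linalg.norm(q-np.roll(q,-1,0),axis=1))
e=P(173,38,43);f=P(180,345,46);dd=o-e;print(e,np.degrees(np.arctan2(dd[1],dd[0])),np.linalg.norm(dd));dd=f-P(173,50,46);print(np.degrees(np.arctan2(dd[1],dd[0])))
d/=np.linalg.norm(d);print("grip",o-89*d)
E
```

```text
[ 547.9223683  -407.06225775] -42.018903249227805 [55.78020768 90.32487137 54.81046669 89.42614259]
[ 430.95505623 -302.37922593] -41.82780503101642 156.9709821729731
-41.10439377778832
grip [ 481.80213027 -347.48781589]
```

```bash
python3 -m crank '[{"x":12,"y":32,"z":50,"spin":-0.028},{"x":12,"y":32,"z":50,"spin":0},{"x":0,"y":0,"z":20,"spin":0},{"x":0,"y":0,"z":0,"spin":0}]'
python3 - <<'E'
from h import *
to(482.5,-348,21,48.1)
c=read_camera("wrist");cv2.imwrite("pics/w7.png",c["pixels"])
E
```

```text
t: 10.07
position: [487.3, -347.4, 112.4]
eef_rot: [179.4, -1.2, 49.3]
ft_force: [0.3, 0.3, 1.1]
width: 1.003
t 10.07 pos [ 487.3 -347.4  112.4] rot [179.45  -1.18  49.34] F [0.3 0.3 1.1] w 1.003 j [-36.  26.  -0.  63.   1.   5.]
shift [-5.5 -4.1 91.2] len 91.5 spin 0.022
```

View pics/w7.png

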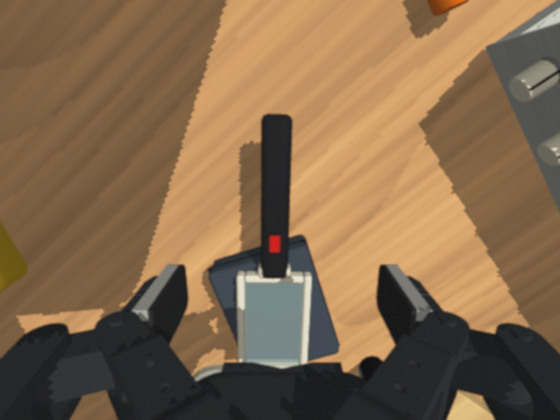

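```bash
python3 -m crank '[{"x":-5,"y":-4,"z":30,"spin":0.022},{"x":0,"y":0,"z":30,"spin":0},{"x":0,"y":0,"z":20,"spin":0},{"x":0,"y":0,"z":0,"spin":0}]'
python3 - <<'E'
from h import *
to(482.5,-348,21,48.1)
s=sense();c=read_camera("wrist");w=wristcam(c,s);cv2.imwrite("pics/w8.png",c["pixels"])
E
```

```text
t: 10.62
position: [486.5, -350.3, 38.0]
eef_rot: [178.9, -1.2, 48.4]
ft_force: [-0.3, 0.5, 0.9]
width: 1.0
t 10.62 pos [ 486.5 -350.3   38. ] rot [178.86  -1.25  48.44] F [-0.3  0.5  0.9] w 1.0 j [-36.  29.  -7.  53.   1.   5.]
shift [-1.4 -4.9 16.9] len 17.6 spin 0.006
```

View pics/w8.png

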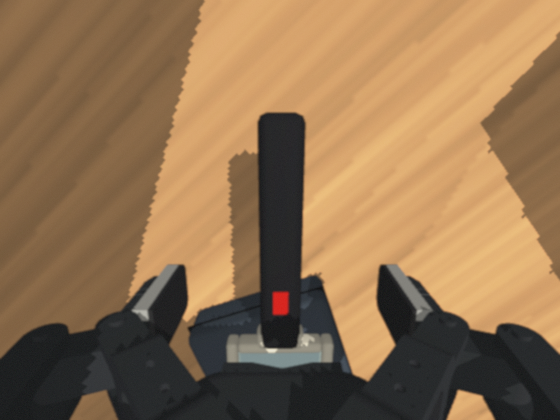

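```bash
python3 -m crank '[{"x":-1,"y":-7,"z":0,"spin":0.006},{"x":0,"y":0,"z":9,"spin":0},{"x":0,"y":0,"z":9,"spin":0},{"x":0,"y":0,"z":0,"spin":0}]'
python3 - <<'E'
from h import *
to(482.5,-348,21,48.1)
s=sense();c=read_camera("wrist");w=wristcam(c,s);cv2.imwrite("pics/w9.png",c["pixels"])
E
```

```text
t: 11.18
position: [482.9, -347.5, 23.0]
eef_rot: [178.5, -1.3, 48.1]
ft_force: [-0.2, 0.0, 0.5]
width: 1.002
t 11.18 pos [ 482.9 -347.5   23. ] rot [178.52  -1.29  48.13] F [-0.2  0.   0.5] w 1.002 j [-36.  29. -10.  50.   1.   6.]
shift [-0.6 -0.   2. ] len 2.1 spin 0.001
```

View pics/w9.png

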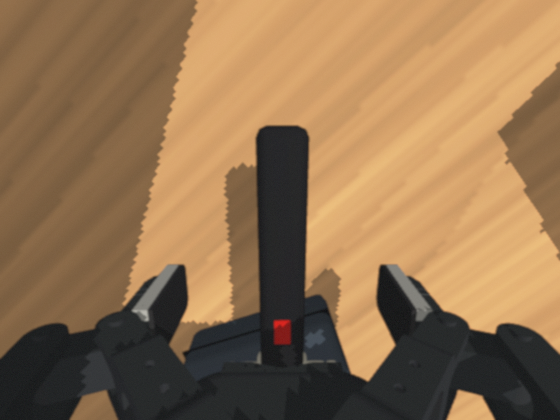

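```bash
python3 -m crank '[{"x":0,"y":0,"z":1,"spin":0},{"x":0,"y":0,"z":0,"spin":0},{"x":0,"y":0,"z":0,"spin":0},{"x":0,"y":0,"z":0,"spin":0},{"x":0,"y":0,"z":0,"spin":0},{"x":0,"y":0,"z":0,"spin":0},{"x":0,"y":0,"z":0,"spin":0}]' 1
python3 - <<'E'
from h import *
to(482.5,-348,21,48.1)
s=sense();c=read_camera("wrist");w=wristcam(c,s);cv2.imwrite("pics/w10.png",c["pixels"])
E
```

```text
t: 12.1
position: [483.4, -348.0, 22.9]
eef_rot: [178.5, -1.3, 48.1]
ft_force: [-1.1, 0.7, 0.1]
width: 0.22
t 12.1 pos [ 483.4 -348.    22.9] rot [178.46  -1.29  48.13] F [-1.1  0.7  0.1] w 0.22 j [-36.  29. -10.  50.   1.   6.]
shift [-0.7 -0.7  1.8] len 2.1 spin 0.001
```

View pics/w10.png

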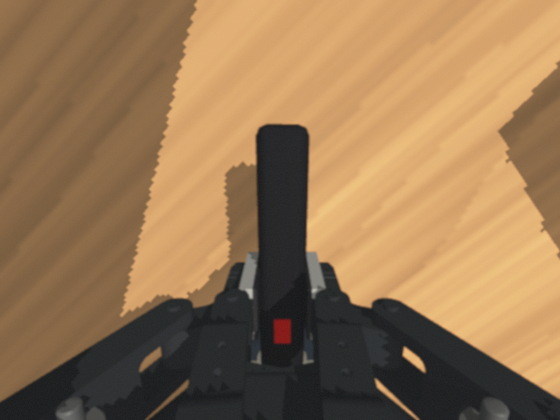

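```bash
python3 -m crank '[{"x":0,"y":0,"z":-15,"spin":0},{"x":0,"y":0,"z":-25,"spin":0},{"x":0,"y":0,"z":-30,"spin":0},{"x":0,"y":0,"z":-30,"spin":0},{"x":0,"y":0,"z":-30,"spin":0},{"x":0,"y":0,"z":-25,"spin":0},{"x":0,"y":0,"z":0,"spin":0}]'
python3 - <<'E'
from h import *
to(470,53,150,83.5)
c=read_camera("scene");cv2.imwrite("pics/s11.png",cv2.resize(c["pixels"][120:400,120:440],None,fx=2,fy=2))
c=read_camera("wrist");cv2.imwrite("pics/w11.png",c["pixels"])
E
```

```text
t: 13.02
position: [477.5, -347.6, 188.5]
eef_rot: [178.3, -1.3, 48.1]
ft_force: [-0.2, -0.2, -1.4]
width: 0.224
t 13.03 pos [ 477.5 -347.6  188.5] rot [178.31  -1.31  48.14] F [-0.2 -0.2 -1.4] w 0.224 j [-37.  22.   5.  71.   1.   5.]
shift [ 292.4 -274.1   37.1] len 402.5 spin -0.617
```

View pics/s11.png

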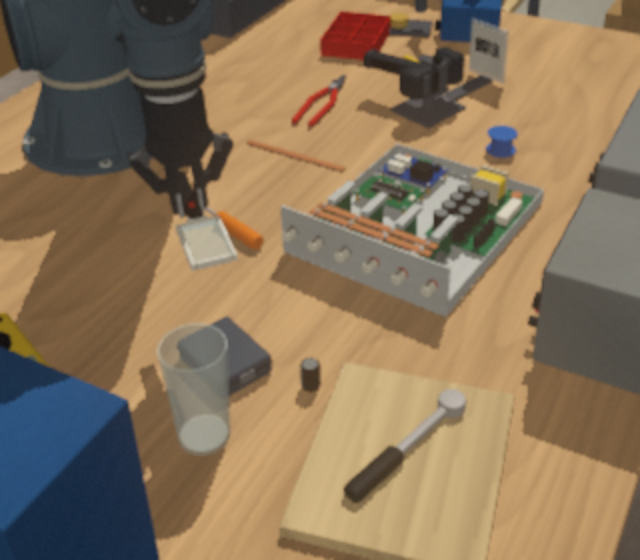

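View pics/w11.png

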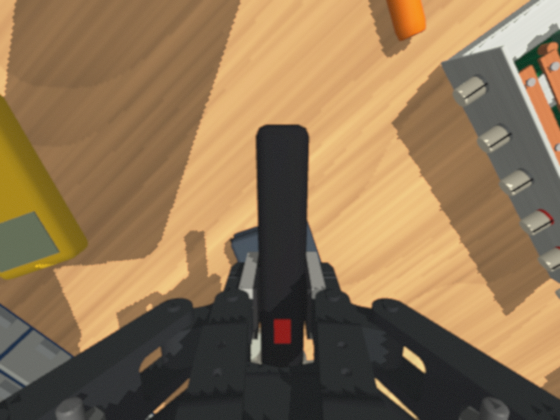

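```bash
cat > tgt.py <<'E'
from h import *
from scipy.spatial.transform import Rotation as Ro
def T(R,p): M=np.eye(4);M[:3,:3]=R;M[:3,3]=p;return M
e=lambda r:Ro.from_euler("xyz",r,degrees=True).as_matrix()
G=np.linalg.inv(T(e([178.46,-1.29,48.13]),[483.4,-348,22.9]))@T(e([0,0,-41.9]),[548.3,-407.3,32])
def tgt(o,yaw):
    M=T(e([0,0,yaw]),o)@np.linalg.inv(G); r=Ro.from_matrix(M[:3,:3]).as_euler("xyz",degrees=True); return M[:3,3],r
def mag():
    s=sense();M=T(e(s["eef_rot"]),s["position"])@G;print("mag est",M[:3,3].round(1),Ro.from_matrix(M[:3,:3]).as_euler("xyz",degrees=True).round(2))
if __name__=="__main__":
    p,r=tgt([583,40.5,50],-6.5);print(p,r);mag();to(p[0],p[1],170,r[2])
E
python3 tgt.py
python3 -m crank '[{"x":40,"y":-38,"z":0,"spin":0},{"x":44,"y":-40,"z":0,"spin":0},{"x":44,"y":-40,"z":0,"spin":0},{"x":44,"y":-40,"z":0,"spin":0},{"x":44,"y":-40,"z":0,"spin":0},{"x":40,"y":-38,"z":0,"spin":0},{"x":0,"y":0,"z":0,"spin":-0.15},{"x":0,"y":0,"z":0,"spin":-0.15},{"x":0,"y":0,"z":0,"spin":-0.15},{"x":0,"y":0,"z":0,"spin":-0.15},{"x":0,"y":0,"z":0,"spin":0}]'
python3 tgt.py
```

```text
[495.74683254  51.2417302   40.9       ] [178.46  -1.29  83.53]
mag est [ 541.6 -406.3  195.1] [ 1.000e-02  3.000e-02 -4.189e+01]
t 13.12 pos [ 476.7 -347.   186. ] rot [178.49  -1.3   48.14] F [-0.8 -1.2 -2. ] w 0.224 j [-37.  22.   5.  71.   1.   5.]
shift [ 308.8 -252.1   16.4] len 399.0 spin -0.618
t: 14.5
position: [464.2, 13.8, 174.4]
eef_rot: [179.0, -0.3, 83.5]
ft_force: [-0.0, 0.1, -0.8]
width: 0.221
[495.74683254  51.2417302   40.9       ] [178.46  -1.29  83.53]
mag est [551.6   3.1 182.7] [-1.03  0.56 -6.55]
t 14.5 pos [464.2  13.8 174.4] rot [179.02  -0.26  83.48] F [-0.   0.1 -0.8] w 0.221 j [  2.   8. -15.  66.   0.   8.]
shift [40.8 27.   5.1] len 49.2 spin -0.001
```

```bash
python3 -m crank '[{"x":20,"y":13,"z":0,"spin":0},{"x":20,"y":13,"z":0,"spin":0},{"x":0,"y":0,"z":25,"spin":0},{"x":0,"y":0,"z":30,"spin":0},{"x":0,"y":0,"z":20,"spin":0},{"x":0,"y":0,"z":0,"spin":0},{"x":0,"y":0,"z":0,"spin":0}]'
python3 tgt.py
python3 - <<'E'
from h import *
c=read_camera("scene");cv2.imwrite("pics/s12.png",cv2.resize(c["pixels"][160:290,220:420],None,fx=4,fy=4,interpolation=cv2.INTER_CUBIC));np.savez("s12.npz",**c)
c=read_camera("top");cv2.imwrite("pics/t12.png",cv2.resize(c["pixels"][95:235,160:340],None,fx=4,fy=4,interpolation=cv2.INTER_CUBIC));np.savez("t12.npz",**c)
c=read_camera("wrist");cv2.imwrite("pics/w12.png",c["pixels"])
E
```

```text
t: 15.38
position: [494.7, 51.5, 95.4]
eef_rot: [179.3, -0.2, 81.9]
ft_force: [0.5, 0.0, -0.4]
width: 0.218
[495.74683254  51.2417302   40.9       ] [178.46  -1.29  83.53]
mag est [581.7  38.5 103.2] [-1.07  0.84 -8.1 ]
t 15.38 pos [494.7  51.5  95.4] rot [179.3   -0.22  81.93] F [ 0.5  0.  -0.4] w 0.218 j [  6.  15. -18.  56.   0.  14.]
shift [  0.2   2.  -74.6] len 74.6 spin -0.028
```

View pics/s12.png

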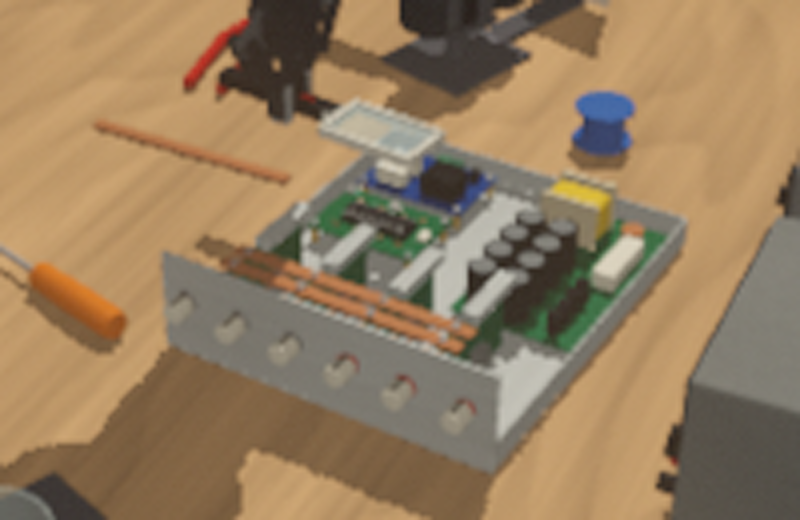

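View pics/t12.png

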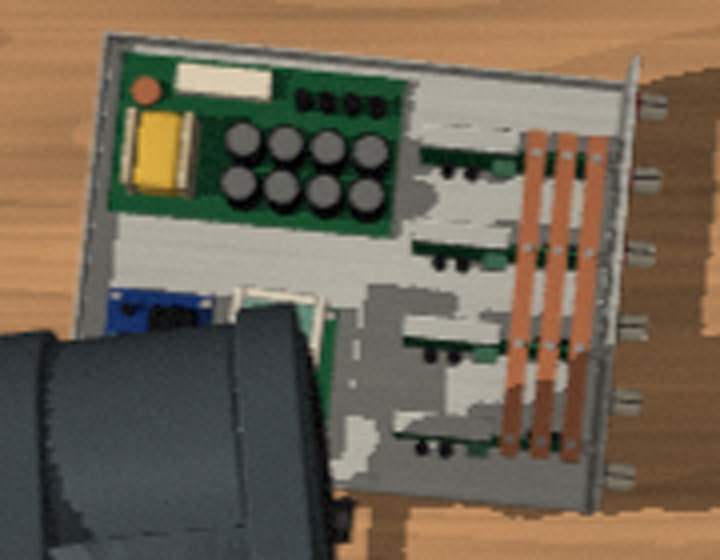

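View pics/w12.png

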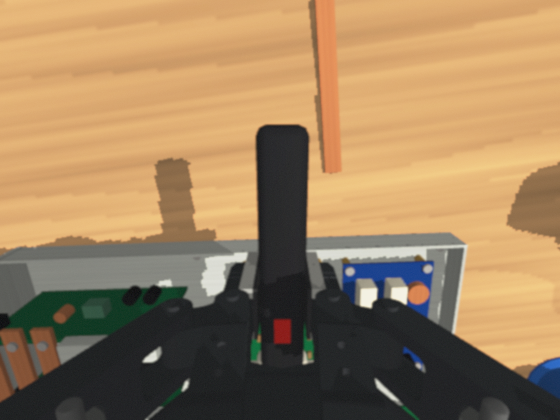

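```bash
python3 - <<'E'
from tgt import *
s=np.load("s12.npz");t=np.load("t12.npz")
P=lambda u,v,z:at(s,cp(u,v,220,160,4),z)
print("chip scene",P(379,217,29)); print("chip top",at(t,cp(279,380,160,95,4),29))
for q in [(320,122),(352,100),(442,132),(405,158)]: print(P(*q,113).round(1))
mag()
# predicted corner pixels
S=sense();M=T(e(S["eef_rot"]),S["position"])@G
for c,(a,b) in((s,(220,160)),(t,(160,95))):
  for x,y in((-44,28),(44,28),(44,-28),(-44,-28)):
    p=proj(c,(M@[x,y,10,1])[:3]);print(((p-[a,b]+.5)*4-.5).round(0),end=" ")
  p=proj(c,[582.7,39.8,29]);print("chip",((p-[a,b]+.5)*4-.5).round(0))
E
```

```text
chip scene [583.76918792  35.24895909  29.        ]
chip top [582.33108367  39.82763362  29.        ]
[535.6  24.3 113. ]
[543.3  67.5 113. ]
[629.8  52.4 113. ]
[619.6   3.6 113. ]
mag est [582.1  38.6 103.6] [-1.06  0.79 -8.03]
[354.  96.] [446. 128.] [408. 157.] [315. 124.] chip [380. 214.]
[215. 432.] [235. 287.] [327. 299.] [308. 444.] chip [279. 379.]
```

```bash
python3 - <<'E'
from h import *
c=np.load("s12.npz")
cv2.imwrite("pics/s12c.png",cv2.resize(c["pixels"][175:235,280:350],None,fx=9,fy=9,interpolation=cv2.INTER_CUBIC))
E
```

```text
(no output)
```

View pics/s12c.png

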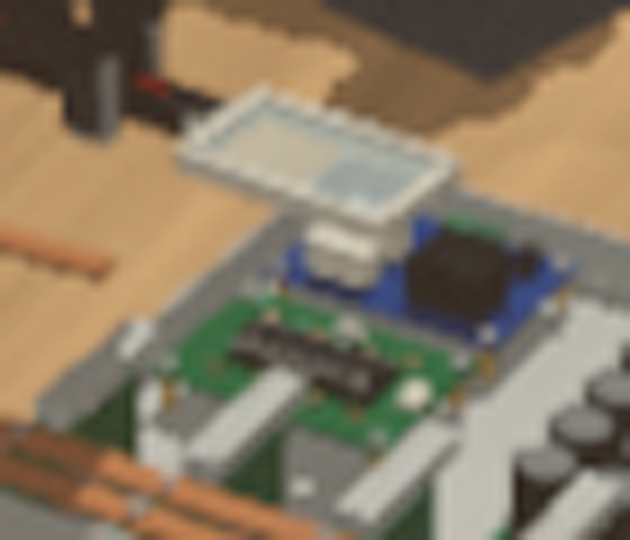

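```bash
python3 - <<'E'
from h import *
c=np.load("t12.npz")
cv2.imwrite("pics/t12c.png",cv2.resize(c["pixels"][155:205,205:255],None,fx=12,fy=12,interpolation=cv2.INTER_NEAREST))
E
```

```text
(no output)
```

View pics/t12c.png

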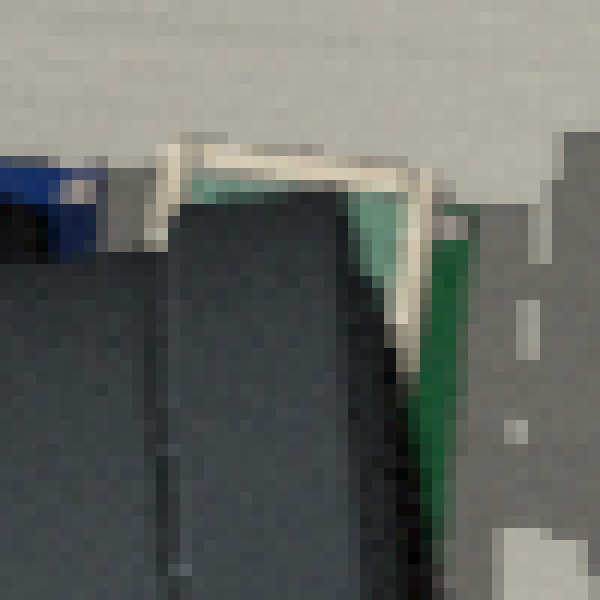

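```bash
python3 -m crank '[{"x":0,"y":1,"z":15,"spin":-0.025},{"x":0,"y":0,"z":15,"spin":0},{"x":0,"y":0,"z":10,"spin":0},{"x":0,"y":0,"z":0,"spin":0},{"x":0,"y":0,"z":0,"spin":0}]'
cat > fin.py <<'E'
from tgt import *
p,r=tgt([583,40,51],-6.5)
s=sense();M=T(e(s["eef_rot"]),s["position"])@G
# rotation-only levelness stays; aim lens centre
cur=M[:3,3];d=e(s["eef_rot"]).T@(np.array([583,40,51])-cur)
mag();print("t",s["t"],"F",s["ft_force"].round(1),"w",round(s["width"],3),"shift for lens",d.round(1))
E
python3 fin.py
```

```text
t: 16.15
position: [497.3, 51.5, 53.8]
eef_rot: [179.2, -0.2, 83.6]
ft_force: [-0.1, 0.0, -0.8]
width: 0.222
mag est [584.7  41.   61.8] [-1.06  0.69 -6.42]
t 16.15 F [-0.1  0.  -0.8] w 0.222 shift for lens [-1.2 -1.8 10.8]
```

```bash
python3 -m crank '[{"x":-1,"y":-2,"z":6,"spin":0},{"x":0,"y":0,"z":5,"spin":0},{"x":0,"y":0,"z":0,"spin":0},{"x":0,"y":0,"z":0,"spin":0},{"x":0,"y":0,"z":0,"spin":0}]'
python3 fin.py
python3 - <<'E'
from h import *
c=read_camera("scene");cv2.imwrite("pics/s13.png",cv2.resize(c["pixels"][160:240,270:370],None,fx=7,fy=7,interpolation=cv2.INTER_CUBIC));np.savez("s13.npz",**c)
c=read_camera("top");cv2.imwrite("pics/t13.png",c["pixels"]);np.savez("t13.npz",**c)
E
```

```text
t: 16.77
position: [495.8, 50.7, 42.7]
eef_rot: [179.1, -0.2, 83.6]
ft_force: [0.6, 0.1, -0.8]
width: 0.221
mag est [583.2  40.3  50.9] [-1.04  0.62 -6.41]
t 16.775 F [ 0.6  0.1 -0.8] w 0.221 shift for lens [-0.3 -0.1 -0.1]
```

View pics/s13.png

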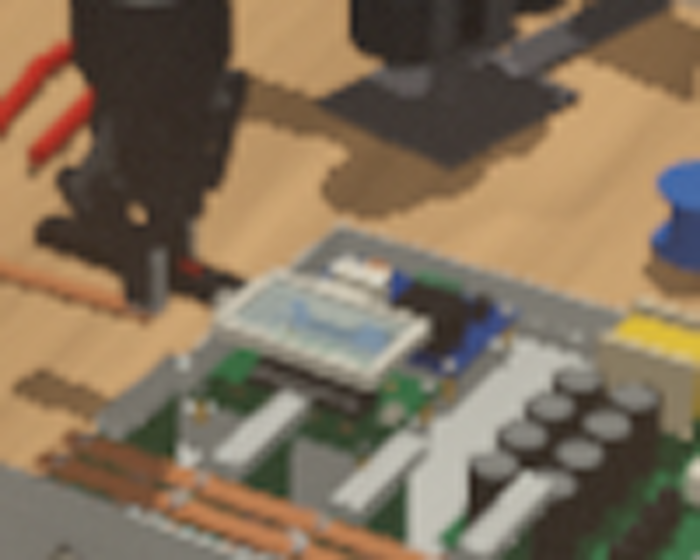

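View pics/t13.png

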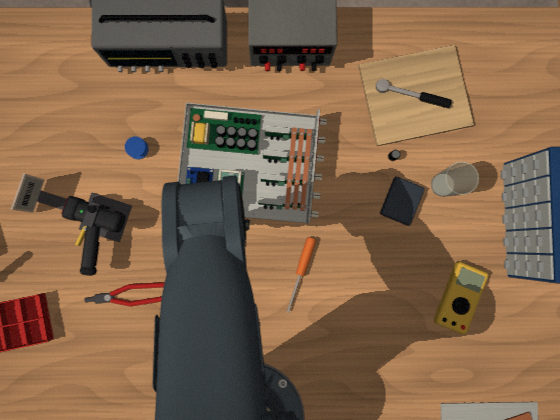

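```bash
python3 - <<'E'
from tgt import *
c=np.load("s13.npz");S=sense();M=T(e(S["eef_rot"]),S["position"])@G
for x,y in((-44,28),(44,28),(44,-28),(-44,-28)):
    p=proj(c,(M@[x,y,10,1])[:3]);print(((p-[270,160]+.5)*7-.5).round(0),end=" ")
print(S["t"],S["joint_velocities"].round(2))
im=cv2.resize(read_camera("top")["pixels"][155:205,205:255],None,fx=12,fy=12,interpolation=cv2.INTER_NEAREST);cv2.imwrite("pics/t14.png",im)
E
```

```text
[270. 265.] [430. 319.] [369. 373.] [206. 316.] 16.875 [-0.03  0.06  0.01 -0.05 -0.1  -0.06]
```

View pics/t14.png

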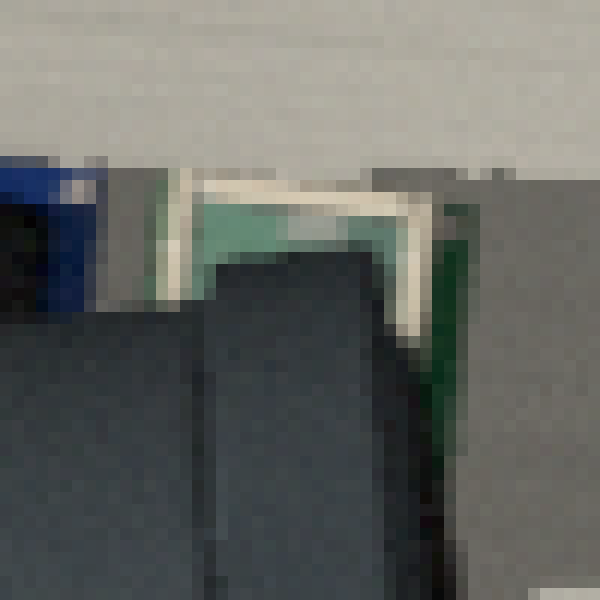

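```bash
python3 - <<'E'
from tgt import *
c=np.load("t13.npz")
a=at(c,(165/12+205-.5,168/12+155-.5),61);b=at(c,(440/12+205-.5,192/12+155-.5),61)
m=(a+b)/2;y=np.radians(-6.5);print(a,b,"lens centre",m[:2]-44*np.array([np.cos(y),np.sin(y)]),np.degrees(np.arctan2(-(a-b)[0],(a-b)[1])))
close_job()
mag()
E
```

```text
[632.2575632   65.12565746  61.        ] [626.73134131   7.98304311  61.        ] lens centre [585.7772906   41.53529169] -5.523856157337438
the job is handed in; nothing more can be done
the job is handed in; nothing more can be done
```

The job is handed in. The scanner trigger was squeezed and released, and the magnifier is being held over the long chip on the green board. `close_job` gives no verdict, so this rests on my own measurements.

- **Trigger:** I squeezed it right in and held it for over 0.5 s. The fingers stalled on it at 0.433 with 0.38 commanded, and the picture showed it flat along the handle. After release, the picture showed it sprung fully back.
- **Magnifier:** I gripped it by its handle, raised it to about 195 mm, carried it over the amplifier's front panel and lowered it over the chip.
- **Last arm-pose check:**

| Check | Measured | Limit |
|---|---|---|
| Lens centre | (583.2, 40.3) mm; chip at (582.7, 39.8) | within 10 mm along and across |
| Underside above the chip | 22 mm | 10 to 32 mm |
| Long side against the chip | within about 0.1° | 0.15 rad (8.6°) |
| Level | within about 1.2° | 0.15 rad (8.6°) |

- **Steadiness and contact:** the external force stayed below about 1 N with the arm at rest. The closing top picture showed the other bench items in their places.
- **Disagreements:** a separate reading from the top camera put the lens centre at (585.8, 41.5) mm with a yaw of −5.5°, so about 3 mm and 1° off. The scene camera sat about 1 to 1.5 pixels lower than predicted for the lens, and slightly less so for the chip. All of these are inside the limits.

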